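# Take the red key paddle off its locking hook

## Robot

A 6-joint arm with a two-finger parallel gripper is mounted at the origin on a cart in front of the work surface, level with it; the furniture and walls round the work are solid. World frame = base frame: x ahead of the robot, y to its left, z up, the work surface at z = 0. Lengths are in m, angles in degrees, forces in N, time in s.
With the tool pointing down it reaches from about 0.275 to 0.975 m from the base axis. Payload 8.4 kg.
Tool frame: the origin (TCP) lies midway between the tips of the shut fingers; the grasp point (between the pads) lies 19 mm behind it (bot.tcp_to_grasp is the distance from the TCP to the grasp point, in m); x points along the fingers, y is the direction in which the jaws open and shut, and the axes are right-handed (so a half turn about x gives the same grasp; the last joint's range is limited). The gripper opens to 92 mm and grips with 3 to 60 N. Pads are 20 mm wide; open, the fingers measure 128 mm over their backs; the gripper's body (75 mm by 189 mm) begins 69 mm behind the grasp point.
Start: joints at [67.529, 20.225, 93.587, -0, 66.188, -0.138], TCP at [0.238, 0.578, 0.215] pointing down, gripper open.
Joint ranges: [-150.9, 150.9], [-52.94, 120.26], [3.33, 152.33], [-74.26, 254.26], [0, 154.13], [-172.89, 172.89]. Speed limits (degrees/s): [127.2, 127.2, 159.86, 180, 180, 180].

## Interface

Orientations are given as a 3x3 rotation matrix whose columns are the frame's x, y, z axes.
In Python, from bench import telemetry, eyes, order, bot gives the robot as it stands.
- The arm moves only by the tool apply_moves, never from a script. Its argument "motion" is text: rows parted by semicolons, each of 5 numbers parted by spaces: the closure, from 0 (fully open) to 1 (shut), then the shift along the tool's x, y, z in mm, then the turn about the tool's x in rad. A call has 1 to 12 rows; each row shifts and turns the pose as measured when the row begins, along the tool's axes as they then stand; what a row does not reach is not made up. A row lasts 1/12 s, in which the tool goes at most 41.7 mm and 7.16 degrees, less where a joint would pass 70% of its speed; a pose out of reach is approached as far as the arm can. A call with a gripper value outside its range is refused whole. The fingers move at their own pace and stop on an object; the grip force is fixed at half the most. Time passes only in rows, so rows that do not move let the fingers close. It gives the time, the measured TCP pose, the force and the opening at its end, in the units of the state.
- telemetry.read_state(): the state, without advancing time (a new reading comes with each control period).
- eyes.read_camera(name): name is "side" or "top"; returns a dict with "frame" (400x640x3 uint8, red, green, blue), "range_z" (400x640 float32, m along the optical axis (not along the pixel's ray), 0 where there is no reading), "mtx" (3x3 intrinsics, pixels), "k1" (the pictures are not rectified: a ray, as slopes to the right and down, at radius r is drawn at 1 + k1 r^2 times it, then the intrinsics apply), "rvec" (rotation vector, rad) and "tvec" (3), from world to camera coordinates, as OpenCV has them. Camera axes: x right, y down, z forward; pixel columns grow to the right and rows downward; lengths in m; the calibration is good to about 2 mm. A picture is of the moment at which its call begins.
- order.close_job(): hands the job in, once; it reports no verdict.
Trained networks look in a picture, given as the dict that the camera call returned (one of the last four; its "shot" number tells which), for a name from the list of things; names that differ only in an ending like _2 or _b are one class to them, and where a whole thing is asked for, a point or a joint stands for the part that bears it (a point fixed in the world has none). Each returns a list of dicts, best first, with "confidence" (0 to 1); they miss things now and then, are a little off and sometimes report something else, mostly with a low value. They report only what shows in the picture. A call takes as long as a camera call.
- eyes.spot_in(query, picture): "at" ([x, y, z] in m, in world coordinates, good to about 4 mm: the middle of the surface that is visible of it).
- eyes.spot_point(query, picture): "at" ([x, y, z] in m, in world coordinates, good to about 4 mm: a listed point, or the origin of a listed thing).
The state is a dict: "t": time; "joint_positions": joint angles; "qvel": joint speeds; "effort": joint torques, N m; "tcp_pos": TCP position; "orientation": TCP orientation; "contact_force": force on the tool from outside, world axes, zero at the start; "torque": the same for the moment, N m; "gripper_width": opening from 0.0 (shut) to 1.0 (fully open).
Only numpy, scipy, OpenCV 4.12 (cv2) and the standard library are available. Lean on these libraries where they do the work, as an engineer would, in place of code of your own. Each camera call takes 0.05 s, during which the arm holds its last target. There are 200 camera calls.

## Task

The red key paddle hangs on a hook that is closed by a sprung keeper. Press the orange button on top of that hook's post fully down so that the keeper clicks back and stays open, then lift the red paddle off the hook and stand it in the small grey key box, foot down on the box's floor. Leave the blue paddle hanging on its own hook.

Things in the scene. Friction and masses are not known exactly. Their poses are not given: they have to be found in the camera images.
- red_paddle: Flat red plastic key paddle, 64 wide (y) x 8 thick (x) x 167 high (z up), 90 g. Origin: centre of its underside (foot), 18 above the worktop as it hangs. From the foot up: plate 0-45 with brass key; window 45-93, 48 wide; steel crossbar (8 mm rod along y, axis at 97) that rests in the hook; window 101-131; head to 167, whose grip tab (141-167, 44 wide) is gripped across x at about 150.
- red_hook: Fixed stand of the red paddle. Origin: on the worktop right below the hanging crossbar; axes parallel to the paddle's. Post 38 x 32 at x=+40; hook 14 wide runs from it to -x under the crossbar, upturned tip at x=-14, height 121. A brass keeper bar closes its mouth. Keeper open: raise the paddle about 25 (15 to 34 clears tip and window), draw it 40 or more to -x, then lift.
- red_button_top (a point): Centre of the top of the orange button (24 across, collar 31 across) on the red paddle's hook post, 40 behind (+x) the paddle; height 139 when up (keeper closed), 125 fully down (keeper open), flush with its collar. Pushed straight down it resists with about 4 N, snaps down past half-way and stays down. The paddle's head in front of it is 185 high.
- key_box: Small grey open-topped box fixed to the worktop, 42 (x) x 102 (y) x 60 high, walls and floor 4 thick, inside 34 x 94. Origin: centre of its underside, z up. The paddle fits with its width along the box's y, either way round, and may lean on a wall.
- blue_paddle: The same paddle in blue, on a second hook of the same kind (base plate 120 x 90, own orange button); must stay hanging. Origin and axes as the red one's. The two hooks and the box stand in any order across the worktop.

How it is judged:
By the outcome, as a careful person would: the job done as asked, in the order asked, and still so for the second after the job is handed in, with the robot touching nothing.
It also fails if it takes over 64 s, if anything falls off the work surface, if the arm or the gripper's body presses on something with over 40 N, if the wrist force passes 120 N, or if a joint passes its speed limit or range.

## Working session

There is one attempt and no reset: what is moved stays moved. The work goes in short steps, Python scripts to look and compute and a tool call to move; the robot and the scene stay as the last step left them, time stands still between calls to the robot, and variables do not carry over. Pictures are saved under pics/ and viewed, about 8 in all and at most 12, crops included, and the job is handed in when it is done.

Besides the shell and the picture viewer there is one more tool, called after ">>>" in YAML: its name, and indented under it one key for each argument. apply_moves: Moves the arm, as the interface text tells. Its arguments: {"type":"object","properties":{"motion":{"type":"string"}},"required":["motion"]}

```bash
mkdir -p pics; python3 - <<'E'
from bench import telemetry, eyes, order, bot
import cv2,numpy as np
s=telemetry.read_state(); print(s['t'],s['tcp_pos'],np.round(s['orientation'],3).tolist(),bot.tcp_to_grasp)
for n in ("top","side"):
    p=eyes.read_camera(n); cv2.imwrite(f"pics/{n}0.png",p["frame"][:,:,::-1])
    R=cv2.Rodrigues(np.array(p["rvec"]))[0]; print(n,'cam at',-R.T@np.ravel(p["tvec"]),'fwd',R[2])
    for q in ("red_paddle","red_hook","red_button_top","key_box","blue_paddle"):
        print(q,[(np.round(d['at'],3).tolist(),round(d['confidence'],2)) for d in eyes.spot_point(q,p)[:3]])
E
```

```text
0.0 [0.23728788 0.57765629 0.21385664] [[-0.001, 0.38, 0.925], [-0.001, 0.925, -0.38], [-1.0, -0.001, 0.0]] 0.0187
top cam at [0.4362157  0.05641474 1.03084975] fwd [ 1.19412046e-01  3.84997517e-04 -9.92844708e-01]
red_paddle [([0.561, 0.248, 0.022], 0.97)]
red_hook [([0.56, 0.25, -0.003], 0.83)]
red_button_top [([0.598, 0.26, 0.139], 0.5)]
key_box [([0.511, -0.18, -0.003], 0.84)]
blue_paddle [([0.548, 0.035, 0.024], 0.5)]
side cam at [ 0.38646072 -0.64260005  0.7328606 ] fwd [ 0.15401188  0.73412448 -0.66131807]
red_paddle [([0.561, 0.25, 0.016], 0.64)]
red_hook [([0.562, 0.249, 0.004], 0.55)]
red_button_top [([0.598, 0.258, 0.139], 0.37)]
key_box [([0.51, -0.179, 0.001], 0.6)]
blue_paddle [([0.547, 0.035, 0.016], 0.6)]
```

View pics/top0.png

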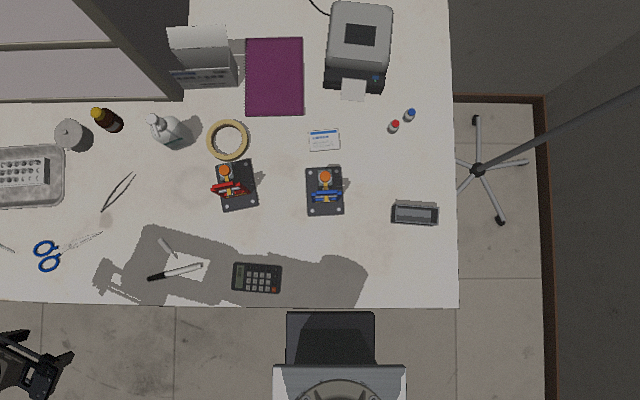

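View pics/side0.png

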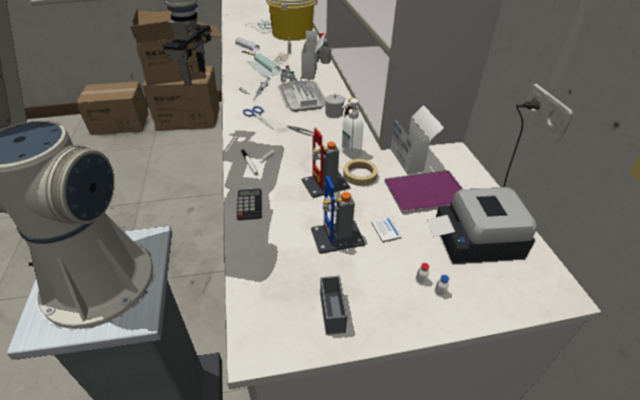

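The top view shows red paddle (232,187) left, blue (327,193) in the middle and the box (415,213) right. All three match the network fixes, so next I measure the yaws.

```bash
cat > h.py <<'E'
from bench import telemetry, eyes, order, bot
import cv2,numpy as np
def cloud(p):
    z=p["range_z"]; v,u=np.nonzero(z>0); K=np.array(p["mtx"]); d=np.array([p["k1"],0,0,0,0],float)
    n=cv2.undistortPoints(np.c_[u,v].astype(np.float64)[:,None],K,d)[:,0]
    R=cv2.Rodrigues(np.array(p["rvec"]))[0]
    P=(np.c_[n,np.ones(len(n))]*z[v,u][:,None]-np.ravel(p["tvec"]))@R
    return P,p["frame"][v,u].astype(int)
def near(P,c,r): return np.hypot(P[:,0]-c[0],P[:,1]-c[1])<r
def isred(C): return (C[:,0]>90)&(C[:,1]<0.3*C[:,0])&(C[:,2]<.4*C[:,0])
def isor(C): return (C[:,0]>130)&(C[:,1]>.35*C[:,0])&(C[:,1]<.7*C[:,0])&(C[:,2]<.3*C[:,0])
def line(P):
    vx,vy,x,y=cv2.fitLine(P[:,:2].astype(np.float32),cv2.DIST_HUBER,0,.01,.01).ravel()
    return np.degrees(np.arctan2(vy,vx))
E
python3 - <<'E'
from h import *
for n in("top","side"):
    P,C=cloud(eyes.read_camera(n)); print(n)
    m=near(P,(.56,.25),.07)&isred(C)&(P[:,2]>.172); Q=P[m]; print('head',m.sum(),np.median(Q,0).round(4),line(Q),Q[:,2].max())
    m=near(P,(.598,.259),.03)&isor(C)&(P[:,2]>.1); Q=P[m]; print('btn',m.sum(),np.median(Q,0).round(4),np.percentile(Q[:,2],90))
    for c,r,lo,hi in(((.51,-.18),.08,.05,.067),((.575,.25),.09,.003,.02)):
        m=near(P,c,r)&(P[:,2]>lo)&(P[:,2]<hi)
        if c[1]>0: m&=C.sum(1)<240
        print(m.sum(),cv2.minAreaRect(P[m][:,:2].astype(np.float32)),np.median(P[m],0).round(3))
    m=near(P,(.56,.25),.1)&isred(C)
    print('red all',line(P[m]))
E
```

```text
top
head 62 [0.5577 0.2502 0.1854] -79.42567 0.1879446841353253
btn 80 [0.5977 0.2587 0.1391] 0.1415640079388453
257 ((0.5107294321060181, -0.1736685186624527), (0.1043161079287529, 0.04215557873249054), 85.88982391357422) [ 0.512 -0.175  0.059]
958 ((0.590932309627533, 0.2566065192222595), (0.13477817177772522, 0.08996990323066711), 12.355430603027344) [0.576 0.239 0.01 ]
red all -78.097084
side
head 19 [0.5574 0.2441 0.184 ] -78.73873 0.18554030696360954
btn 19 [0.5968 0.2518 0.1384] 0.13976448650115958
353 ((0.5108855962753296, -0.17620347440242767), (0.103436179459095, 0.042214956134557724), 85.98802185058594) [ 0.511 -0.183  0.059]
443 ((0.5923653244972229, 0.2509493827819824), (0.13582929968833923, 0.08428800106048584), 12.787717819213867) [0.576 0.24  0.01 ]
red all -78.83821
```

>>> apply_moves:
  motion: "1 -5 0 0 0.12; 1 -5 0 0 0.12; 1 0 0 0 0.12; 1 0 0 0 0.12; 1 0 0 0 0.12; 1 0 0 0 0.12; 1 0 0 0 0.12; 1 0 0 0 0.12; 1 0 0 0 0.04; 1 0 0 0 0"

```text
t: 1.53
tcp_pos: [0.2375, 0.5781, 0.2253]
orientation: [[0.0, 0.991, 0.137], [0.0, 0.137, -0.991], [-1.0, 0.0, -0.0]]
contact_force: [-1.1, -0.4, -0.1]
gripper_width: 0.294
```

```bash
cat > to.py <<'E'
import sys,numpy as np
from bench import telemetry
s=telemetry.read_state();R=np.array(s['orientation']);p=np.array(s['tcp_pos'])
t=np.array([float(a) for a in sys.argv[1:4]])
yaw=np.degrees(np.arctan2(R[1,1],R[0,1]))
print(round(s['t'],2),p.round(4),'yaw',yaw.round(2),'w',s['gripper_width'],'F',np.round(s['contact_force'],1),'tool mm',(R.T@(t-p)*1000).round(1),R[:,0].round(3))
E
python3 to.py .597 .257 .225
```

```text
1.53 [0.2375 0.5781 0.2253] yaw 7.87 w 0.29406057044906986 F [-1.1 -0.4 -0.1] tool mm [2.000e-01 3.122e+02 3.673e+02] [ 0.  0. -1.]
```

>>> apply_moves:
  motion: "1 0 26 30 -0.03; 1 0 26 30 -0.03; 1 0 26 30 0; 1 0 26 30 0; 1 0 26 30 0; 1 0 26 30 0; 1 0 26 30 0; 1 0 26 30 0; 1 0 26 30 0; 1 0 26 30 0; 1 0 26 30 0; 1 0 10 12 0"

```text
t: 2.53
tcp_pos: [0.6087, 0.2945, 0.2255]
orientation: [[0.002, 0.973, 0.233], [0.004, 0.233, -0.973], [-1.0, 0.003, -0.004]]
contact_force: [-0.2, -0.3, 0.3]
gripper_width: 0.002
```

```bash
python3 to.py .597 .257 .150
```

```text
2.53 [0.6087 0.2945 0.2255] yaw 13.45 w 0.001809652606075687 F [-0.2 -0.3  0.3] tool mm [ 75.4 -20.4  34. ] [ 0.002  0.004 -1.   ]
```

>>> apply_moves:
  motion: "1 0 -20 34 0.03; 1 0 0 0 0; 1 0 0 0 0; 1 30 0 0 0; 1 30 0 0 0; 1 10 0 0 0; 1 0 0 0 0; 1 0 0 0 0"

```text
t: 3.2
tcp_pos: [0.6022, 0.2532, 0.1546]
orientation: [[0.006, 0.978, 0.209], [0.005, 0.209, -0.978], [-1.0, 0.007, -0.003]]
contact_force: [0.5, 0.3, 0.7]
gripper_width: 0.004
```

```bash
python3 to.py .597 .257 .125; python3 - <<'E'
from h import *
p=eyes.read_camera("side"); cv2.imwrite("pics/s1.png",cv2.resize(p["frame"][110:270,240:440,::-1],None,fx=4,fy=4)[:600])
E
```

```text
3.2 [0.6022 0.2532 0.1546] yaw 12.05 w 0.003586086653444156 F [0.5 0.3 0.7] tool mm [29.6 -4.5 -4.8] [ 0.006  0.005 -1.   ]
```

View pics/s1.png

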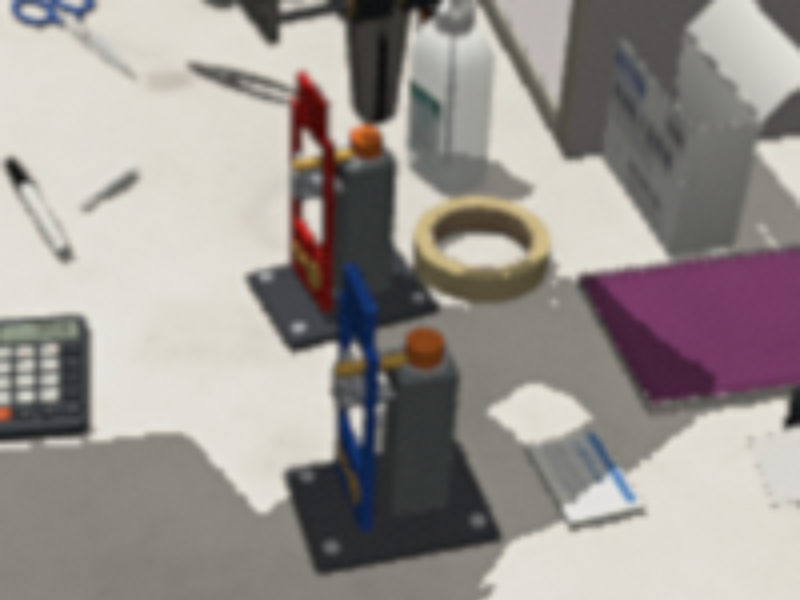

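The shut fingers stand just above the red post's button (365,140 in the crop) and the brass keeper is closed. I correct 5 mm and press.

>>> apply_moves:
  motion: "1 0 -5 -5 0; 1 8 0 0 0; 1 6 0 0 0; 1 6 0 0 0; 1 5 0 0 0; 1 4 0 0 0; 1 3 0 0 0; 1 2 0 0 0; 1 0 0 0 0"

```text
t: 4.0
tcp_pos: [0.599, 0.2603, 0.1293]
orientation: [[0.014, 0.977, 0.211], [0.009, 0.211, -0.977], [-1.0, 0.016, -0.005]]
contact_force: [-0.4, -0.1, -0.5]
gripper_width: 0.006
```

```bash
python3 to.py .597 .257 .125
```

```text
4.0 [0.599  0.2603 0.1293] yaw 12.17 w 0.006468385021511491 F [-0.4 -0.1 -0.5] tool mm [ 4.2 -2.7  2.8] [ 0.014  0.009 -1.   ]
```

>>> apply_moves:
  motion: "1 2 -2 2 0; 1 2 0 0 0; 1 1 0 0 0; 1 0 0 0 0"

```text
t: 4.33
tcp_pos: [0.5989, 0.2594, 0.1289]
orientation: [[0.018, 0.978, 0.21], [0.013, 0.21, -0.978], [-1.0, 0.021, -0.009]]
contact_force: [0.3, -0.8, -0.3]
gripper_width: 0.007
```

```bash
python3 - <<'E'
from h import *
s=telemetry.read_state(); print(np.round(s['joint_positions'],2),s['qvel'],np.round(s['effort'],1),s['contact_force'],s['torque'])
p=eyes.read_camera("side"); cv2.imwrite("pics/s2.png",cv2.resize(p["frame"][110:220,270:380,::-1],None,fx=5,fy=5,interpolation=cv2.INTER_CUBIC))
P,C=cloud(p)
m=near(P,(.575,.25),.06)&(P[:,2]>.1)&(C[:,0]>110)&(C[:,1]>.35*C[:,0])&(C[:,1]<.75*C[:,0]); print(m.sum(),P[m].round(3)[::3])
E
```

```text
[23.14 26.92 95.2   0.31 56.62 10.86] [-0.08466902 -0.37806189  0.02212009  0.1536168   0.17934518 -0.12813727] [  0.  -64.6 -30.7   0.1  -0.1   0. ] [ 0.2915824  -0.81113674 -0.32045726] [-0.01843596  0.08856447  0.00925384]
23 [[0.552 0.267 0.184]
 [0.552 0.265 0.183]
 [0.559 0.246 0.187]
 [0.552 0.281 0.157]
 [0.549 0.278 0.157]
 [0.564 0.227 0.186]
 [0.55  0.271 0.155]
 [0.568 0.219 0.157]]
```

View pics/s2.png

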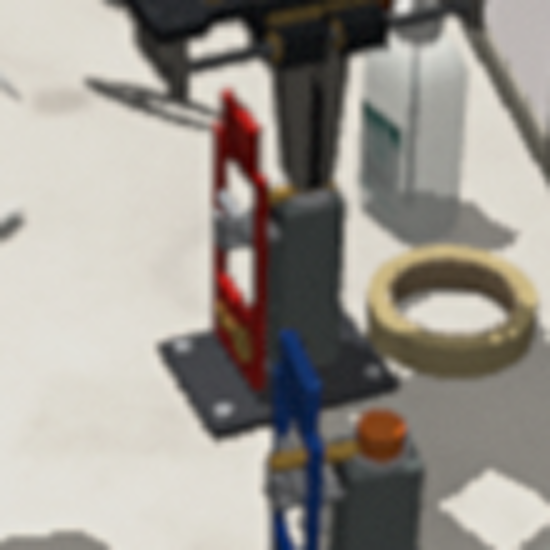

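The keeper has drawn back: its brass no longer crosses the paddle window (285,195), while the blue one's still does. I press a little further to be sure the button is fully down.

>>> apply_moves:
  motion: "1 5 0 0 0; 1 4 0 0 0; 1 4 0 0 0"

```text
t: 4.63
tcp_pos: [0.5995, 0.2596, 0.1282]
orientation: [[0.02, 0.978, 0.21], [0.014, 0.209, -0.978], [-1.0, 0.023, -0.01]]
contact_force: [-14.0, -5.4, 36.2]
gripper_width: 0.003
```

>>> apply_moves:
  motion: "1 -20 0 0 0; 1 -35 0 0 0; 1 -35 0 0 0; 0.4 -15 0 0 0; 0.4 0 0 0 0"

```text
t: 5.05
tcp_pos: [0.5962, 0.2568, 0.2353]
orientation: [[0.017, 0.978, 0.209], [0.013, 0.209, -0.978], [-1.0, 0.02, -0.009]]
contact_force: [1.0, 0.3, -0.4]
gripper_width: 0.128
```

```bash
python3 to.py .558 .249 .149; python3 - <<'E'
from h import *
p=eyes.read_camera("side"); cv2.imwrite("pics/s3.png",cv2.resize(p["frame"][110:220,270:380,::-1],None,fx=5,fy=5,interpolation=cv2.INTER_CUBIC))
P,C=cloud(p)
m=near(P,(.56,.25),.05)&isred(C)&(P[:,2]>.165);Q=P[m];print(m.sum(),np.median(Q,0),line(Q))
m=near(P,(.598,.258),.02)&isor(C)&(P[:,2]>.1)&(P[:,2]<.16);Q=P[m];print(m.sum(),np.median(Q,0) if m.any() else 0)
E
```

```text
5.05 [0.5962 0.2568 0.2353] yaw 12.05 w 0.12777194432702524 F [ 1.   0.3 -0.4] tool mm [ 85.6 -40.7   0.4] [ 0.017  0.013 -1.   ]
16 [0.55601267 0.24529798 0.1836711 ] -77.41214
0 0
```

View pics/s3.png

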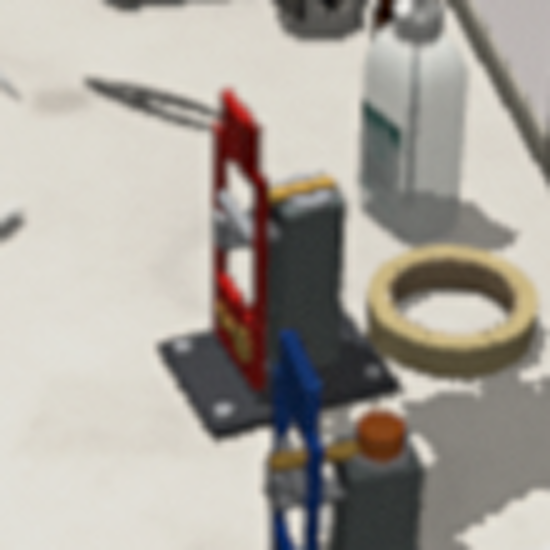

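The button is down and the keeper lies back on the post (305,187). The paddle still hangs and blue is untouched. Now the grasp.

>>> apply_moves:
  motion: "0.5 0 -36 0 0; 0.5 0 -4 0 0; 0.5 0 0 0 0; 0.5 0 0 0 0"

```text
t: 5.43
tcp_pos: [0.5531, 0.2466, 0.2251]
orientation: [[0.009, 0.978, 0.209], [0.009, 0.208, -0.978], [-1.0, 0.01, -0.007]]
contact_force: [-0.5, -0.2, -0.5]
gripper_width: 0.463
```

```bash
python3 to.py .558 .249 .152
```

```text
5.43 [0.5531 0.2466 0.2251] yaw 12.03 w 0.4631090173855646 F [-0.5 -0.2 -0.5] tool mm [73.2  4.5 -0.8] [ 0.009  0.009 -1.   ]
```

>>> apply_moves:
  motion: "0.5 25 4 0 0; 0.5 25 0 0 0; 0.5 15 0 0 0; 0.5 6 0 0 0; 0.5 0 0 0 0; 0.5 0 0 0 0"

```text
t: 5.93
tcp_pos: [0.56, 0.2483, 0.1468]
orientation: [[0.006, 0.978, 0.208], [0.007, 0.208, -0.978], [-1.0, 0.008, -0.006]]
contact_force: [0.6, 0.1, 0.1]
gripper_width: 0.499
```

```bash
python3 to.py .558 .249 .150
```

```text
5.93 [0.56   0.2483 0.1468] yaw 12.02 w 0.49941997552443906 F [0.6 0.1 0.1] tool mm [-3.2 -1.8 -1.1] [ 0.006  0.007 -1.   ]
```

>>> apply_moves:
  motion: "1 -2 -2 0 0; 1 0 0 0 0; 1 0 0 0 0; 1 0 0 0 0; 1 0 0 0 0; 1 0 0 0 0; 1 0 0 0 0; 1 0 0 0 0"

```text
t: 6.6
tcp_pos: [0.5597, 0.2487, 0.1532]
orientation: [[0.011, 0.978, 0.208], [0.01, 0.208, -0.978], [-1.0, 0.012, -0.007]]
contact_force: [1.4, 0.0, -0.9]
gripper_width: 0.087
```

```bash
python3 to.py .558 .249 .175
```

```text
6.6 [0.5597 0.2487 0.1532] yaw 12.01 w 0.08665105600613779 F [ 1.4  0.  -0.9] tool mm [-21.8  -1.4  -0.8] [ 0.011  0.01  -1.   ]
```

>>> apply_moves:
  motion: "1 -10 0 0 0; 1 -9 0 0 0; 1 0 0 0 0; 1 0 0 0 0"

```text
t: 6.93
tcp_pos: [0.56, 0.2486, 0.1744]
orientation: [[0.012, 0.978, 0.208], [0.01, 0.208, -0.978], [-1.0, 0.014, -0.007]]
contact_force: [1.2, -0.3, -1.2]
gripper_width: 0.086
```

```bash
python3 to.py .558 .249 .175;  python3 - <<'E'
from h import *
for n in("side","top"):
    p=eyes.read_camera(n)
    print([(np.round(d['at'],3).tolist(),round(d['confidence'],2)) for d in eyes.spot_point("red_paddle",p)[:2]])
    if n=="side": cv2.imwrite("pics/s4.png",cv2.resize(p["frame"][110:220,270:380,::-1],None,fx=5,fy=5,interpolation=cv2.INTER_CUBIC))
E
```

```text
6.93 [0.56   0.2486 0.1744] yaw 12.02 w 0.085908175912088 F [ 1.2 -0.3 -1.2] tool mm [-0.6 -1.9 -0.8] [ 0.012  0.01  -1.   ]
[([0.562, 0.253, 0.038], 0.85)]
[([0.559, 0.249, 0.038], 0.72)]
```

View pics/s4.png

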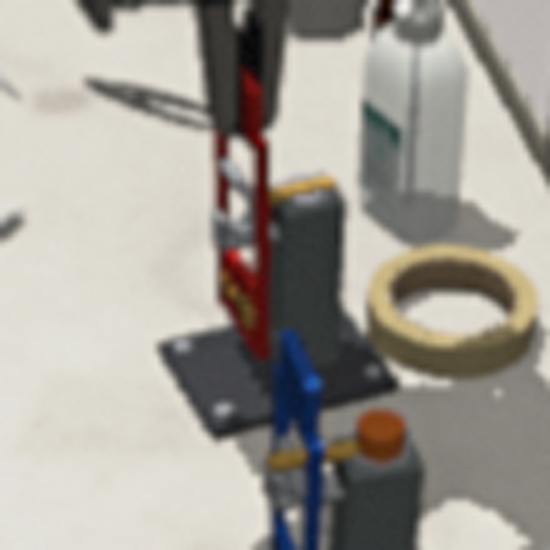

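The paddle is held and raised about 20 mm, inside the 15–34 window, with the crossbar (235,170) above the hook tip (230,225). I raise it a bit more and draw it back.

>>> apply_moves:
  motion: "1 -3 0 0 0; 1 0 -8 0 0; 1 0 -8 0 0; 1 0 -8 0 0; 1 0 -8 0 0; 1 0 0 0 0"

```text
t: 7.63
tcp_pos: [0.5237, 0.2405, 0.1749]
orientation: [[0.008, 0.978, 0.208], [0.008, 0.208, -0.978], [-1.0, 0.009, -0.006]]
contact_force: [0.2, -0.4, -0.7]
gripper_width: 0.085
```

>>> apply_moves:
  motion: "1 0 -10 0 0; 1 0 -10 0 0; 1 0 -10 0 0; 1 0 0 0 0; 1 -30 0 0 0; 1 -30 0 0 0; 1 -30 0 0 0; 1 -20 0 0 0; 1 0 0 0 0"

```text
t: 8.38
tcp_pos: [0.4866, 0.2316, 0.2876]
orientation: [[0.004, 0.978, 0.209], [0.006, 0.209, -0.978], [-1.0, 0.005, -0.005]]
contact_force: [-0.2, 0.8, -0.9]
gripper_width: 0.087
```

```bash
python3 to.py .49 -.178 .29
```

```text
8.38 [0.4866 0.2316 0.2876] yaw 12.07 w 0.08711586345011532 F [-0.2  0.8 -0.9] tool mm [ -4.9 -82.3 401.2] [ 0.004  0.006 -1.   ]
```

>>> apply_moves:
  motion: "1 0 -6 28 0; 1 0 -7 35 0; 1 0 -7 35 0; 1 0 -7 35 0; 1 0 -7 35 0; 1 0 -7 35 0; 1 0 -7 35 0; 1 0 -7 35 0; 1 0 -7 35 0; 1 0 -7 35 0; 1 0 -5 20 0; 1 0 0 0 0"

```text
t: 9.38
tcp_pos: [0.4876, -0.1527, 0.274]
orientation: [[0.003, 0.976, 0.216], [0.009, 0.216, -0.976], [-1.0, 0.005, -0.008]]
contact_force: [-0.0, 0.3, -1.1]
gripper_width: 0.082
```

>>> apply_moves:
  motion: "1 0 0 0 0.09; 1 0 0 0 0.09; 1 0 0 0 0.05; 1 0 0 0 0; 1 0 0 0 0"

```text
t: 9.8
tcp_pos: [0.4852, -0.1523, 0.2684]
orientation: [[-0.002, 1.0, -0.026], [0.011, -0.026, -1.0], [-1.0, -0.002, -0.011]]
contact_force: [0.4, 0.4, -0.6]
gripper_width: 0.088
```

```bash
python3 to.py .511 -.177 .25; python3 - <<'E'
from h import *
for n in("side","top"):
    p=eyes.read_camera(n); P,C=cloud(p)
    for q in("red_paddle","key_box","blue_paddle"): print(q,[(np.round(d['at'],3).tolist(),round(d['confidence'],2)) for d in eyes.spot_point(q,p)[:2]])
    t=np.array(telemetry.read_state()['tcp_pos']); m=near(P,t,.06)&isred(C)&(P[:,2]>.1);Q=P[m]
    if len(Q)>5: print(n,m.sum(),line(Q),np.median(Q,0).round(3),np.percentile(Q[:,2],[1,99]).round(3))
E
```

```text
9.8 [ 0.4852 -0.1523  0.2684] yaw -1.49 w 0.08786379526865441 F [ 0.4  0.4 -0.6] tool mm [18.  26.5 24.2] [-0.002  0.011 -1.   ]
red_paddle [([0.486, -0.15, 0.134], 0.71)]
key_box [([0.514, -0.179, -0.0], 0.56)]
blue_paddle [([0.547, 0.039, 0.017], 0.66)]
side 116 86.583626 [ 0.484 -0.16   0.274] [0.177 0.302]
red_paddle [([0.49, -0.153, 0.134], 0.76)]
key_box [([0.511, -0.177, -0.003], 0.91)]
blue_paddle [([0.547, 0.036, 0.023], 0.74)]
top 25 83.84026 [ 0.486 -0.126  0.274] [0.179 0.303]
```

>>> apply_moves:
  motion: "1 0 26 25 0.045; 1 0 0 0 0; 1 25 0 0 0; 1 20 0 0 0; 1 0 0 0 0; 1 0 0 0 0"

```text
t: 10.7
tcp_pos: [0.5135, -0.1797, 0.224]
orientation: [[0.002, 0.997, -0.073], [0.009, -0.073, -0.997], [-1.0, 0.002, -0.01]]
contact_force: [0.4, -0.3, -1.2]
gripper_width: 0.084
```

```bash
python3 to.py .511 -.178 .143; python3 - <<'E'
from h import *
for n in("side","top"):
    p=eyes.read_camera(n); P,C=cloud(p)
    for q in("red_paddle","key_box"): print(q,[(np.round(d['at'],3).tolist(),round(d['confidence'],2)) for d in eyes.spot_point(q,p)[:2]])
    if n=="side": cv2.imwrite("pics/s5.png",cv2.resize(p["frame"][200:360,260:420,::-1],None,fx=3.7,fy=3.7,interpolation=cv2.INTER_CUBIC))
E
```

```text
10.7 [ 0.5135 -0.1797  0.224 ] yaw -4.17 w 0.08396305617620867 F [ 0.4 -0.3 -1.2] tool mm [81.  -2.8 -0.8] [ 0.002  0.009 -1.   ]
red_paddle [([0.515, -0.179, 0.086], 0.66)]
key_box [([0.513, -0.179, 0.003], 0.58)]
red_paddle [([0.515, -0.179, 0.089], 0.8)]
key_box [([0.514, -0.178, -0.001], 0.81)]
```

View pics/s5.png

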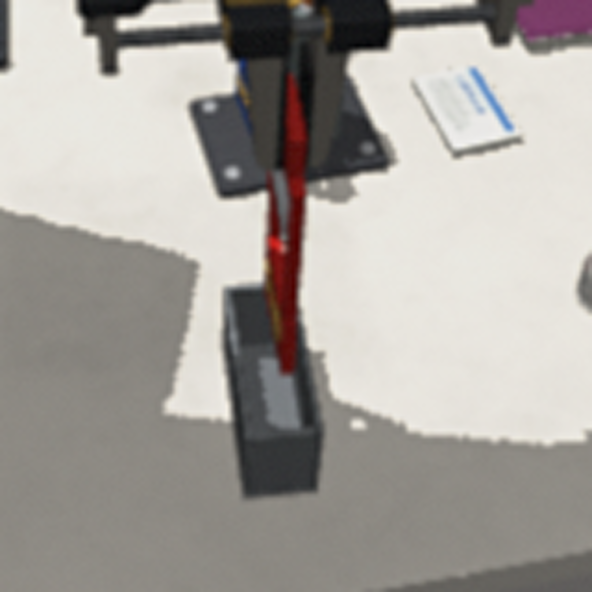

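The paddle is upright above the box opening, with its foot near (288,370). Both networks agree on the alignment within 2 mm. Lowering.

>>> apply_moves:
  motion: "1 15 -2 0 0; 1 15 0 0 0; 1 15 0 0 0; 1 15 0 0 0; 1 9 0 0 0; 1 0 0 0 0"

```text
t: 11.5
tcp_pos: [0.5157, -0.18, 0.159]
orientation: [[0.014, 0.997, -0.072], [0.005, -0.072, -0.997], [-1.0, 0.014, -0.006]]
contact_force: [-0.6, -0.0, -0.4]
gripper_width: 0.084
```

```bash
python3 to.py .511 -.178 .141
```

```text
11.5 [ 0.5157 -0.18    0.159 ] yaw -4.14 w 0.08414139079480117 F [-0.6 -0.  -0.4] tool mm [18.  -5.1 -1.6] [ 0.014  0.005 -1.   ]
```

>>> apply_moves:
  motion: "1 6 -4 0 0; 1 6 0 0 0; 1 4 0 0 0; 1 3 0 0 0; 1 0 0 0 0"

```text
t: 11.92
tcp_pos: [0.513, -0.1801, 0.1407]
orientation: [[0.017, 0.997, -0.072], [0.004, -0.072, -0.997], [-1.0, 0.017, -0.005]]
contact_force: [-0.2, -0.3, -1.0]
gripper_width: 0.086
```

>>> apply_moves:
  motion: "1 3 0 0 0; 1 3 0 0 0; 1 0 0 0 0"

```text
t: 12.17
tcp_pos: [0.5172, -0.1815, 0.1396]
orientation: [[0.025, 0.997, -0.072], [0.001, -0.072, -0.997], [-1.0, 0.025, -0.003]]
contact_force: [-0.6, -0.1, -0.7]
gripper_width: 0.084
```

>>> apply_moves:
  motion: "1 4 -3 0 0; 1 4 0 0 0"

```text
t: 12.33
tcp_pos: [0.5198, -0.1831, 0.1377]
orientation: [[0.037, 0.997, -0.072], [-0.003, -0.072, -0.997], [-0.999, 0.037, -0.0]]
contact_force: [-5.8, 4.7, 46.5]
gripper_width: 0.088
```

```bash
python3 to.py .511 -.178 .141; python3 - <<'E'
from h import *
for n in("side","top"):
    p=eyes.read_camera(n)
    for q in("red_paddle","key_box"): print(q,[(np.round(d['at'],3).tolist(),round(d['confidence'],2)) for d in eyes.spot_point(q,p)[:2]])
    if n=="side": cv2.imwrite("pics/s6.png",cv2.resize(p["frame"][200:360,260:420,::-1],None,fx=3.7,fy=3.7,interpolation=cv2.INTER_CUBIC))
E
```

```text
12.33 [ 0.5198 -0.1831  0.1377] yaw -4.13 w 0.08799398121538542 F [-5.8  4.7 46.5] tool mm [-3.6 -9.  -4.4] [ 0.037 -0.003 -0.999]
red_paddle [([0.521, -0.18, 0.008], 0.55)]
key_box [([0.51, -0.176, 0.001], 0.95)]
red_paddle [([0.519, -0.185, 0.002], 0.67), ([0.56, 0.25, -0.002], 0.54)]
key_box [([0.511, -0.179, -0.001], 0.88)]
```

View pics/s6.png

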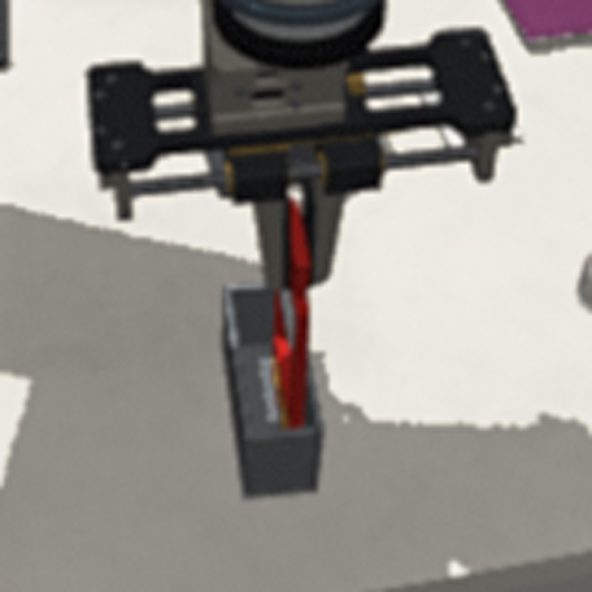

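The foot stands on the box floor inside the walls, confirmed by the contact force. I relax the push and release.

>>> apply_moves:
  motion: "1 -1 0 0 0; 1 0 0 0 0; 0.8 0 0 0 0; 0.6 0 0 0 0; 0.5 0 0 0 0; 0.5 0 0 0 0; 0.5 0 0 0 0; 0.5 0 0 0 0"

```text
t: 13.3
tcp_pos: [0.5191, -0.1829, 0.1385]
orientation: [[0.037, 0.997, -0.072], [-0.003, -0.072, -0.997], [-0.999, 0.037, -0.0]]
contact_force: [0.5, 0.5, -0.6]
gripper_width: 0.488
```

```bash
python3 - <<'E'
from h import *
for n in("side","top"):
    p=eyes.read_camera(n); P,C=cloud(p)
    m=near(P,(.515,-.18),.07)&isred(C); Q=P[m]
    for lo in range(20,180,20):
        k=(Q[:,2]>lo/1e3)&(Q[:,2]<lo/1e3+.02)
        if k.sum()>3: print(n,lo,k.sum(),np.median(Q[k],0).round(3))
E
```

```text
side 40 61 [ 0.523 -0.174  0.049]
side 60 7 [ 0.518 -0.208  0.07 ]
side 140 13 [ 0.521 -0.212  0.145]
side 160 46 [ 0.523 -0.187  0.171]
top 40 20 [ 0.523 -0.181  0.049]
top 140 12 [ 0.526 -0.154  0.145]
top 160 7 [ 0.525 -0.168  0.171]
```

>>> apply_moves:
  motion: "0.3 -8 2 0 0; 0.3 -20 2 0 0; 0.3 -30 2 0 0; 0.3 -35 0 0 0; 0.3 -35 0 0 0; 0.3 -20 0 0 0; 0.3 0 -35 0 0; 0.3 0 -35 0 0; 0.3 0 -35 0 0; 0.3 0 0 0 0; 0.3 0 0 0 0; 0.3 0 0 0 0"

```text
t: 14.4
tcp_pos: [0.4133, -0.1752, 0.2972]
orientation: [[0.042, 0.997, -0.071], [-0.005, -0.071, -0.997], [-0.999, 0.043, 0.002]]
contact_force: [0.1, 0.6, 0.5]
gripper_width: 0.7
```

```bash
python3 - <<'E'
from h import *
for n in("side","top"):
    p=eyes.read_camera(n); P,C=cloud(p)
    for q in("red_paddle","blue_paddle","key_box"): print(q,[(np.round(d['at'],3).tolist(),round(d['confidence'],2)) for d in eyes.spot_point(q,p)[:2]])
    m=near(P,(.515,-.18),.07)&isred(C); Q=P[m]
    for lo in range(20,180,20):
        k=(Q[:,2]>lo/1e3)&(Q[:,2]<lo/1e3+.02)
        if k.sum()>3: print(n,lo,k.sum(),np.median(Q[k],0).round(3))
    print('max z',Q[:,2].max())
    if n=="side": cv2.imwrite("pics/s7.png",cv2.resize(p["frame"][100:360,240:440,::-1],None,fx=2.3,fy=2.3,interpolation=cv2.INTER_CUBIC))
E
```

```text
red_paddle [([0.526, -0.183, 0.004], 0.94)]
blue_paddle [([0.548, 0.037, 0.019], 0.77)]
key_box [([0.51, -0.18, 0.001], 0.62)]
side 40 59 [ 0.523 -0.173  0.049]
side 60 7 [ 0.517 -0.21   0.074]
side 80 5 [ 0.518 -0.213  0.091]
side 140 12 [ 0.521 -0.209  0.145]
side 160 58 [ 0.522 -0.183  0.171]
max z 0.17359174349897616
red_paddle [([0.528, -0.184, 0.004], 0.86)]
blue_paddle [([0.548, 0.035, 0.02], 0.72)]
key_box [([0.513, -0.176, -0.001], 0.71)]
top 40 31 [ 0.522 -0.183  0.049]
top 140 14 [ 0.526 -0.155  0.145]
top 160 55 [ 0.524 -0.177  0.171]
max z 0.17377874147095793
```

View pics/s7.png

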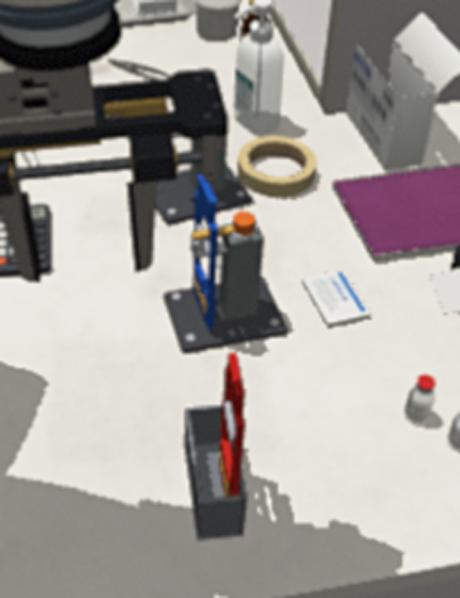

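```bash
python3 -c "
from bench import order; print(order.close_job())"
```

```text
the job is handed in; nothing more can be done
None
```

The job is done and handed in, at about 14.5 s on the robot's clock. I pressed the red post's button down until the keeper drew back and stayed back. Then I raised the red paddle about 20 mm, drew it clear of the hook, stood it in the grey box and let go.

**Last checks:**
- **Red paddle:** the foot is at z ≈ 0.004 m, on the box floor. The top is at 0.171 m, which matches 4 + 167 mm. It stands nearly upright near the +x wall.
- **Blue paddle:** it still hangs where it was, with its keeper closed.
- **Robot:** the gripper is clear of everything.

**Doubts:**
- **Button depth:** pressing stopped hard at a TCP height of 128 mm rather than the given 125 mm, with 36 N upward on the tool. The picture afterwards showed the keeper lying back on the post and no orange standing up.
- **Seating force:** when I set the paddle on the box floor the wrist reading rose briefly to about 46 N. The fingers were pushing through the paddle at that moment, and I don't know how the 40 N limit treats that.
- **Stray detection:** one low-confidence fix reported a red paddle at the empty red hook (0.54) while the paddle was being set down. It did not come back in the final pictures.

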